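# Pin the mould clamp's shaft sleeve

### The arm

A 6-joint arm with a two-finger parallel gripper is mounted at the origin on the work surface. World frame = base frame: x ahead of the robot, y to its left, z up, the work surface at z = 0. Lengths are in m, angles in rad, forces in N, time in s.
With the tool pointing down it reaches from about 0.25 to 0.8 m from the base axis. Payload 3.9 kg.
Tool frame: the origin (TCP) lies between the finger pads; the fingertips stand 22 mm ahead of it and the grasp point (between the pads) lies 3 mm ahead of it (ctrl.tips_ahead is the distance from the TCP to the fingertips, in m); z points along the fingers, y is the direction in which the jaws open and shut (so a half turn about z gives the same grasp; the last joint's range is limited). The gripper opens to 85 mm and grips with 20 to 120 N. Pads are 22 mm wide; open, the fingers measure 114 mm over their backs; the gripper's body (76 mm by 85 mm) begins 54 mm behind the grasp point. The pads swing forward as they close: fully open they stand 13 mm farther back than shut.
Start: joints at [0, 0.26, -0.138, 1.173, 0, 1.571], TCP at [0.525, -0, 0.253] pointing down, gripper open.
Joint ranges: [-2.78, 2.78], [-0.83, 1.72], [-1.28, 1.37], [-1.9, 2.12], [-1.57, 1.48], [-3.14, 3.14]. Speed limits (rad/s): [2.57, 2.57, 3.14, 3.14, 3.14, 3.14].

### API

Orientations are given as a unit quaternion [w, x, y, z].
In Python, from workcell import ctrl, imaging, recognise, cut_out, mark_of gives the robot as it stands. Calls block until the motion is done:
- ctrl.move_pose(position, orientation): joint-space move of the TCP to a pose.
- ctrl.servo_line(position, orientation=None, v=0.15, stop_force=None): straight line of the TCP; orientation=None keeps the orientation; v is the mean speed in m/s. With stop_force (N) it stops when the force on the tool has changed by that much, and returns True; else False.
- ctrl.set_joints(angles): joint-space move.
- ctrl.gripper_to(opening): finger opening in m; the grip force is fixed at half the most; returns when the fingers have stopped.
- ctrl.wait(seconds).
- ctrl.ik(position, orientation): joint angles nearest the present ones, or None.
- imaging.grab_frame(name): name is "scene" or "side" or "wrist"; returns (picture, depth): 420x560x3 uint8, red, green, blue; 420x560 float32, m along the optical axis (not along the pixel's ray), 0 where there is no reading.
- imaging.camera_model(name): a dict with "intrinsics" (3x3 intrinsics, pixels), "pose" (4x4, takes a point from camera to world coordinates). Camera axes: x right, y down, z forward; pixel columns grow to the right and rows downward; lengths in m; the calibration is good to about 2 mm. A picture is of the moment at which its call begins: read the wrist's pose just before it. camera_model takes no time and is no camera call; for the wrist camera it gives the pose at the moment of the call.
A pose or a line that the arm cannot do raises ctrl.IKError and nothing moves.
- ctrl.sign_off(): hands the job in, once; it reports no verdict.
Trained networks look in the newest picture that a camera, given by its name, has taken for a name from the list of things; names that differ only in an ending like _2 or _b are one class to them, and where a whole thing is asked for, a point or a joint stands for the part that bears it (a point fixed in the world has none). Each returns a list of dicts, best first, with "score" (0 to 1); they miss things now and then, are a little off and sometimes report something else, mostly with a low value. They report only what shows in the picture. A call takes as long as a camera call.
- recognise(camera, thing): "at" ([x, y, z] in m, in world coordinates, good to about 4 mm: the middle of the surface that is visible of it).
- cut_out(camera, thing): "mask" (420x560 bool, what is visible of it).
- mark_of(camera, thing): "at" ([x, y, z] in m, in world coordinates, good to about 4 mm: a listed point, or the origin of a listed thing).
Readings, each from a call of its own:
- ctrl.current_time_s(): time.
- ctrl.current_joints(): joint angles.
- ctrl.current_qd(): joint speeds.
- ctrl.current_joint_torque(): joint torques, N m.
- ctrl.current_tool_pos(): TCP position.
- ctrl.current_tcp_rot(): TCP orientation.
- ctrl.current_force(): force on the tool from outside, world axes, zero at the start.
- ctrl.current_moment(): the same for the moment, N m.
- ctrl.current_finger_gap(): finger opening in m.
Only numpy, scipy, OpenCV 4.12 (cv2) and the standard library are available. Lean on these libraries where they do the work, as an engineer would, in place of code of your own. Each camera call takes 0.05 s, during which the arm holds its last target.

### The job

Lock the mould clamp: take the square-headed steel pin off the small turntable and put it down the slanting guide on the clamp's casing, through the cross-hole of the loose sleeve inside, until the pin's flange sits flush on the guide. The hole is out of sight and out of line at first: swing the clamp's lever slowly until it lines up and lets the pin in. Let go at the end, leave the round-headed dowel standing in the turntable, and do not disturb the mortar prism, the spatula or the beaker.

Things in the scene. Friction and masses are not known exactly. Their poses are not given: they have to be found in the camera images.
- pin: steel lock pin, 161 mm long, 0.28 kg. Origin: centre of its lower tip, z along it to the head. Round shank 16 mm thick, z = 0 to 109 mm (lowest 6 mm taper to 8 mm thick); round flange 34 mm across, 109 to 115 mm; square head 22 x 22 mm, sides along its x and y, 115 to 161 mm. Stands upright, tip down, 32 mm deep in a loose hole of the turntable's block
- pin_flange (a point): point on the pin's axis at the underside of its flange (109 mm from the tip)
- turntable: aluminium disc 180 mm across, spins almost without friction about its vertical axis; a grey plastic block 150 x 50 mm stands across it, its top 64 mm above the bench. Origin: centre of the disc's underside, 14 mm above the bench; x axis along the block, the pin's hole at x = +50 mm, the dowel's at x = -50 mm
- dowel: round-headed steel dowel, 22 mm thick, 112 mm long, head 34 mm across, 0.35 kg, upright in the turntable's other hole; not for this job. Origin: centre of its lower tip, z axis along it
- clamp: grey mould clamp fixed to the bench: base plate 330 x 190 mm, 10 mm thick (x -65 to +265 mm); round casing 72 mm across, 64 mm wide above the origin; at x = 80 to 240 mm an aluminium mould, top 56 mm above the bench, with three mortar bars. Origin on the bench below the casing's centre; z up, x from casing to mould (roughly to the robot's left), y along the shaft, roughly towards the robot
- guide: steel guide block 44 x 40 mm (x, y), 50 mm deep, on the casing, with a straight round bore 19 mm across. Origin: centre of the bore's mouth on the outer face; z runs along the bore, outwards: it leans 30 degrees from vertical towards the clamp's -x (the robot's right). Its y is parallel to the shaft. The pin goes in along -z; home, its flange lies flat on this face
- sleeve_mid (a point): centre of the sleeve hidden in the casing, on the shaft axis (level, along the clamp's y, 75 mm above the bench) and on the bore's axis, 77 mm below its mouth. The sleeve is 52 mm thick with a 19 mm cross-hole right through and turns with the lever. While the hole is out of line a pin put in stops on the sleeve with its flange 58 mm short of the mouth; let go, it stays so in the guide
- lever_tip (a point): centre of the black ball (22 mm across) at the lever's end, 112 mm from the shaft axis. The lever is a straight round steel bar, 12 mm thick, in the plane y = -105 mm of the clamp; its shaft hub is 38 mm across. Nothing else stands within 60 mm of it above the hub, and the space beyond it, above the mould, is free
- lever (a joint): lever angle from upright (rad), plus = leaning to the clamp's +x, limits -1 and +1. Starts at 0.68 to 0.88; stays where left; friction 0.15 N m; push it along its arc. The hole lines up at an unmarked angle from -0.5 to +0.5, new each time. A pin resting on the sleeve drops in when in line (within 0.1 rad) and blocks the lever; caught on the hole's edge, it needs nudges of the lever or a push
- prism: loose grey mortar prism 160 x 40 x 40 mm, 0.55 kg, lying along its x axis; bystander. Origin: centre of its underside
- spatula: flat steel scraper (spatula) with a wooden handle, 220 mm long, lying along its x axis, blade to +x; bystander. Origin: its middle, on the bench
- beaker: white plastic beaker, 72 mm across, 85 mm high; bystander. Origin: centre of its underside

How it is judged:
By the outcome, as a careful person would: the job done as asked, in the order asked, and still so for the second after the job is handed in, with the robot touching nothing.
It also fails if it takes over 72 s, if anything falls off the work surface, if the arm or the gripper's body presses on something with over 40 N, if the wrist force passes 120 N, or if a joint passes its speed limit or range.

## Working session

There is one attempt and no reset: what is moved stays moved. The work goes in short steps, each a Python script; the robot and the scene stay as the last script left them, time stands still between calls to the robot, and variables do not carry over. Pictures are saved under pics/ and viewed, and the job is handed in when it is done.

```bash
ls; mkdir -p pics
cat > h.py <<'E'
import numpy as np, cv2
from workcell import ctrl, imaging, recognise, cut_out, mark_of
from scipy.spatial.transform import Rotation as R
np.set_printoptions(precision=4,suppress=True)
def save(im,name): cv2.imwrite('pics/'+name,cv2.cvtColor(im,cv2.COLOR_RGB2BGR))
def quat(M):
    q=R.from_matrix(M).as_quat(); return [q[3],q[0],q[1],q[2]]
def rotm(q): return R.from_quat([q[1],q[2],q[3],q[0]]).as_matrix()
def cloud(cam,d,mask=None):
    m=imaging.camera_model(cam);K=np.array(m['intrinsics']);T=np.array(m['pose'])
    v,u=np.nonzero((d>0)&(mask if mask is not None else True))
    z=d[v,u];P=np.stack([(u-K[0,2])/K[0,0]*z,(v-K[1,2])/K[1,1]*z,z],1)
    return P@T[:3,:3].T+T[:3,3]
E
python3 - <<'E'
from h import *
print(ctrl.current_time_s())
for c in ['scene','side','wrist']:
    im,d=imaging.grab_frame(c); save(im,c+'0.png'); np.savez('pics/%s0.npz'%c,im=im,d=d,pose=imaging.camera_model(c)['pose'])
    print(c,np.array(imaging.camera_model(c)['pose'])[:3].tolist())
for c in ['scene','side']:
    for t in ['pin','pin_flange','turntable','dowel','clamp','guide','lever_tip','prism','spatula','beaker','sleeve_mid']:
        for f in (mark_of,):
            try:
                r=f(c,t); print(c,t,[(np.round(x['at'],4).tolist(),round(x['score'],2)) for x in r[:2]])
            except Exception as e: print(c,t,repr(e))
print(ctrl.current_time_s())
E
```

```text
pics
0.0
scene [[0.6099026147314534, 0.6040133008559876, -0.513017283269083, 0.9733378319755365], [0.792260786602045, -0.4496329417696942, 0.4124961377858461, -0.45983229356969885], [0.018483683519400853, -0.6580259493854214, -0.7527683597089941, 0.7374006014838768]]
side [[0.9901344022443046, -0.08617296804689886, 0.1104902035037568, 0.4530504681843293], [-0.13852267253940678, -0.4832199426036758, 0.8644709111720537, -1.1302059975031835], [-0.021102954410549095, -0.871247787169694, -0.49038959885692707, 0.6895054698264103]]
wrist [[0.9999977413378991, 0.0016959576610353641, -0.0012810334546144281, 0.5242904274457301], [0.0012891884471786415, -0.9631934218830193, -0.2688061941890983, 0.06793863405730967], [-0.0016897669210654723, 0.26880393555320486, -0.9631934327635652, 0.3742559882441243]]
scene pin [([0.4644, -0.1951, 0.0326], 0.64), ([0.4665, -0.1955, 0.1419], 0.63)]
scene pin_flange [([0.4647, -0.1941, 0.1404], 0.82)]
scene turntable [([0.4299, -0.2202, 0.019], 0.97)]
scene dowel [([0.3827, -0.2554, 0.0295], 0.58)]
scene clamp [([0.5101, 0.0361, -0.0001], 0.8)]
scene guide [([0.
[... 183 characters left out ...]
[0.5181, 0.0311, 0.0777], 0.37)]
scene beaker [([0.4773, -0.4179, 0.0004], 0.8)]
scene sleeve_mid [([0.5153, 0.03, 0.0778], 0.59)]
side pin [([0.4635, -0.1946, 0.0336], 0.65)]
side pin_flange [([0.4642, -0.1948, 0.1362], 0.7)]
side turntable [([0.4197, -0.2228, 0.0156], 0.87)]
side dowel [([0.3798, -0.2523, 0.0302], 0.64)]
side clamp [([0.5083, 0.0339, 0.0001], 0.87)]
side guide [([0.5058, -0.0048, 0.1441], 0.71), ([0.627, 0.0904, 0.1607], 0.59)]
side lever_tip [([0.6271, 0.0881, 0.1626], 0.68)]
side prism [([0.6088, -0.3067, 0.001], 0.96)]
side spatula [([0.697, -0.0303, -0.0017], 0.97)]
side beaker [([0.4787, -0.4172, -0.0017], 0.59)]
side sleeve_mid [([0.5148, 0.0343, 0.0797], 0.88)]
1.25
```

View pics/scene0.png

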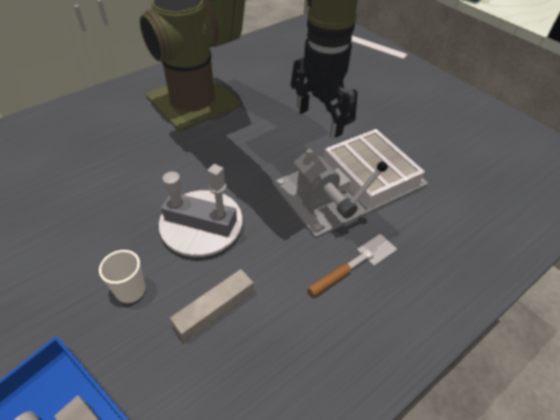

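View pics/side0.png

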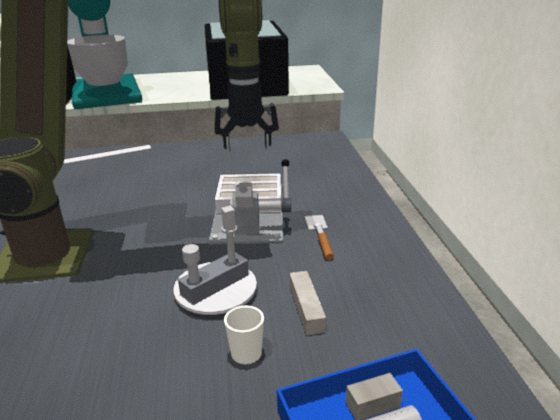

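View pics/wrist0.png

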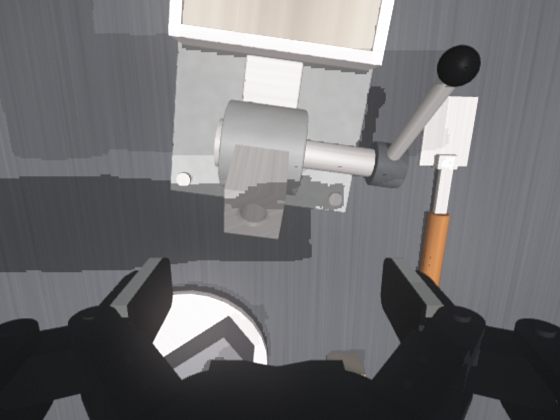

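The scene shows the pin (head near (215,170)) and the dowel (172,185) on the turntable. The wrist view shows the guide face with its bore at about (253,212), and the lever ball at (459,65). Next I'll measure the clamp and guide from the stored depth, then look at the pin head from above.

```bash
python3 - <<'E'
from h import *
D=np.load('pics/wrist0.npz'); d=D['d']; T=D['pose']; K=np.array(imaging.camera_model('wrist')['intrinsics'])
v,u=np.mgrid[0:420,0:560]; P=np.stack([(u-K[0,2])/K[0,0]*d,(v-K[1,2])/K[1,1]*d,d],-1)@T[:3,:3].T+T[:3,3]
P[d==0]=np.nan
for c in [(253,170),(245,225),(253,212),(459,65),(280,50),(340,160)]: print(c,P[c[1],c[0]])
# guide face: points w/ z between .11 and .17 around
reg=P[185:240,220:292].reshape(-1,3)
reg=reg[~np.isnan(reg[:,0])]
ok=reg[(reg[:,2]>0.11)]
# ransac plane
rng=np.random.default_rng(0);best=0
for i in range(500):
    a,b,c=ok[rng.choice(len(ok),3,False)];n=np.cross(b-a,c-a);
    if np.linalg.norm(n)<1e-7: continue
    n/=np.linalg.norm(n);m=abs((ok-a)@n)<0.001
    if m.sum()>best: best=m.sum();bm=m
q=ok[bm];c=q.mean(0);n=np.linalg.svd(q-c)[2][2];n*=np.sign(n[2])
print('face',best,len(ok),c,n,np.degrees(np.arccos(n[2])), q.min(0),q.max(0))
# face outline
import cv2
up=np.array([0,0,1.]);y=np.cross(up,n);y/=np.linalg.norm(y);x=np.cross(y,n)
print('rows',y,x)
ab=np.stack([(q-c)@x,(q-c)@y],1).astype(np.float32)
print(cv2.minAreaRect(ab*1000))
box=cv2.minAreaRect(ab)[0]; print('face centre', c+box[0]*x+box[1]*y)
# mould edge points z ~.056
for zc,nm in [(0.056,'mould'),(0.010,'plate')]:
    m=(abs(P[...,2]-zc)<0.003)&(v<250)&(u>150)&(u<400)
    p=P[m][:,:2].astype(np.float32)*1000; print(nm,len(p),cv2.minAreaRect(p))
b=P[40:90,435:485].reshape(-1,3); b=b[(b[:,2]>0.13)]; 
A=np.c_[2*b,np.ones(len(b))]; s=np.linalg.lstsq(A,(b**2).sum(1),rcond=None)[0]; print('ball',s[:3],np.sqrt(s[3]+s[:3]@s[:3]),len(b))
big=cv2.resize(D['im'][120:260,180:400],None,fx=3,fy=3); save(big,'w0crop.png')
E
cat > /tmp/x <<'E'
E
python3 - <<'E'
from h import *
q=ctrl.current_tcp_rot(); print(q, rotm(q))
ctrl.move_pose([0.4645,-0.205,0.29],q)
T=np.array(imaging.camera_model('wrist')['pose'])
im,d=imaging.grab_frame('wrist'); save(im,'w1.png'); np.savez('pics/w1.npz',im=im,d=d,pose=T)
for t in ['pin','pin_flange','dowel','turntable']:
    r=mark_of('wrist',t); print(t,[(np.round(x['at'],4).tolist(),round(x['score'],2)) for x in r[:2]])
r=cut_out('wrist','pin'); 
if r: np.save('pics/w1mask.npy',r[0]['mask']); print(r[0]['score'],r[0]['mask'].sum())
print(ctrl.current_time_s())
E
```

```text
(253, 170) [0.5079 0.0247 0.1353]
(245, 225) [ 0.5017 -0.0146  0.1374]
(253, 212) [ 0.5069 -0.0077  0.1284]
(459, 65) [0.6217 0.0885 0.1729]
(280, 50) [0.5268 0.112  0.0566]
(340, 160) [0.5758 0.0245 0.0883]
face 2056 2975 [ 0.5078 -0.0036  0.1437] [-0.0662 -0.4934  0.8673] 29.85539620239344 [ 0.4859 -0.0268  0.131 ] [0.5297 0.0168 0.1548]
rows [ 0.9911 -0.1329  0.    ] [-0.1153 -0.8596 -0.4978]
((1.562652587890625, 0.1838092803955078), (45.674625396728516, 40.044898986816406), 0.31804099678993225)
face centre [ 0.5078 -0.0049  0.143 ]
mould 7446 ((527.018310546875, 108.145751953125), (184.17459106445312, 84.3193588256836), 0.04976030811667442)
plate 14467 ((513.9190673828125, 41.410701751708984), (147.58624267578125, 190.58224487304688), 82.52268981933594)
ball [0.6263 0.089  0.1614] 0.012054360290293487 1560
[-0.      0.7071  0.7071 -0.    ] [[-0.      1.     -0.0001]
 [ 1.      0.     -0.    ]
 [-0.     -0.0001 -1.    ]]
pin [([0.4638, -0.1971, 0.0308], 0.82)]
pin_flange [([0.4641, -0.1981, 0.1421], 0.58)]
dowel [([0.3823, -0.2505, 0.0327], 0.71)]
turntable [([0.4208, -0.2248, 0.0147], 0.97)]
0.9 2011
2.425
```

View pics/w0crop.png

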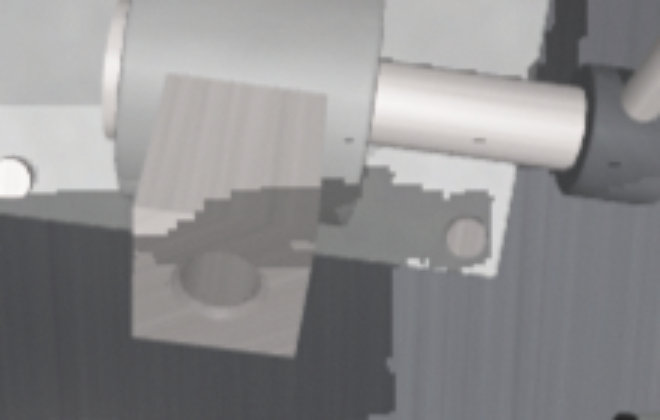

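View pics/w1.png

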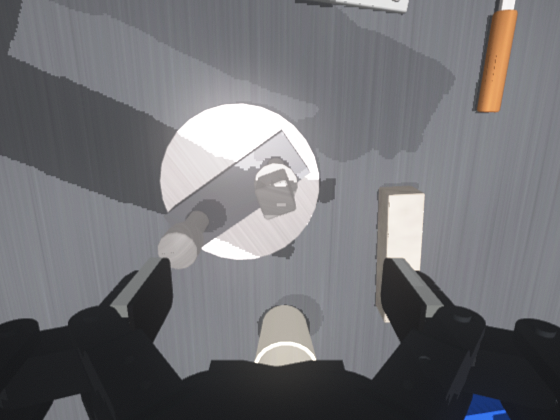

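Run:
```python
from h import *
K=np.array(imaging.camera_model('wrist')['intrinsics'])
D=np.load('pics/wrist0.npz');T=D['pose']
n=np.array([-np.sin(np.radians(7.55))*.5,-np.cos(np.radians(7.55))*.5,.866]);c=np.array([0.5078,-0.0045,0.1432])
for uv in [(253.5,212.5),(240,212.5),(267,212.5),(253.5,203),(253.5,222)]:
    r=T[:3,:3]@np.array([(uv[0]-K[0,2])/K[0,0],(uv[1]-K[1,2])/K[1,1],1]);t=((c-T[:3,3])@n)/(r@n);print(uv,T[:3,3]+t*r)
D=np.load('pics/w1.npz');d=D['d'];T=D['pose'];mask=np.load('pics/w1mask.npy')
v,u=np.nonzero((d>0)&cv2.dilate(mask.astype(np.uint8),np.ones((5,5))).astype(bool))
z=d[v,u];P=np.stack([(u-K[0,2])/K[0,0]*z,(v-K[1,2])/K[1,1]*z,z],1)@T[:3,:3].T+T[:3,3]
h=P[:,2]; print(np.histogram(h,bins=np.arange(0.06,0.21,0.005)))
top=P[(h>np.percentile(h,99)-0.004)]; print(len(top),top.mean(0),cv2.minAreaRect((top[:,:2]*1000).astype(np.float32)))
print(cv2.boxPoints(cv2.minAreaRect((top[:,:2]*1000).astype(np.float32))))
fl=P[(abs(h-0.147)<0.004)]; print('fl',len(fl),fl.mean(0),cv2.minEnclosingCircle((fl[:,:2]*1000).astype(np.float32)))
save(cv2.resize(D['im'][120:280,140:340],None,fx=4,fy=4,interpolation=cv2.INTER_CUBIC),'w1crop.png')
```

```text
(253.5, 212.5) [ 0.5084 -0.0032  0.144 ]
(240, 212.5) [ 0.499  -0.0035  0.1431]
(267, 212.5) [ 0.5176 -0.003   0.1448]
(253.5, 203) [0.5088 0.0048 0.1486]
(253.5, 222) [ 0.5079 -0.0118  0.139 ]
(array([ 143,  136,    9,    8,    5,    1,    0,    0,    0,    0,    0,
          0,    0,    0,    0,    0,   10,  414,   39,   39,   44,   43,
         49,   52,   57,   56, 1088,   41,    0]), array([0.06 , 0.065, 0.07 , 0.075, 0.08 , 0.085, 0.09 , 0.095, 0.1  ,
       0.105, 0.11 , 0.115, 0.12 , 0.125, 0.13 , 0.135, 0.14 , 0.145,
       0.15 , 0.155, 0.16 , 0.165, 0.17 , 0.175, 0.18 , 0.185, 0.19 ,
       0.195, 0.2  , 0.205]))
1114 [ 0.4636 -0.1946  0.1937] ((463.548095703125, -195.07667541503906), (22.049701690673828, 22.22011375427246), 20.462270736694336)
[[ 449.3349 -188.5218]
 [ 457.1028 -209.3399]
 [ 477.7613 -201.6315]
 [ 469.9933 -180.8134]]
fl 429 [ 0.4656 -0.1865  0.1478] ((463.7726135253906, -194.97079467773438), 16.86260986328125)
```

View pics/w1crop.png

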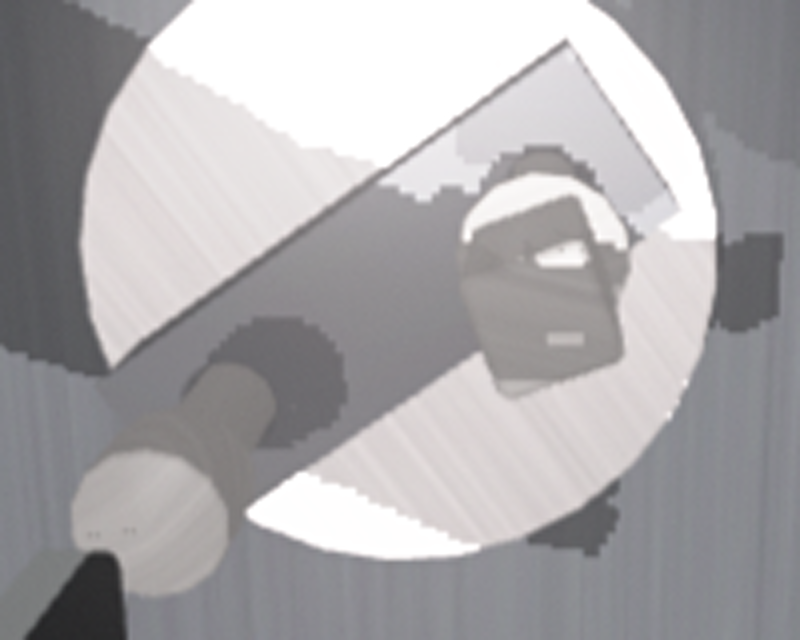

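Pin head centre (463.6, -195) mm, sides at 20.5°, top at z = 0.1937, and a clean 22.0 × 22.2 mm outline. The bore mouth is near (0.508, -0.004, 0.1425). I'll check which grasp yaw works for both the pick and the tilted insertion.

```bash
cat >> h.py <<'E'
PIN=np.array([0.4636,-0.1950,0.0323]); YAW=np.radians(20.46)
CY=np.radians(7.55); XC=np.array([np.sin(CY),np.cos(CY),0]); YC=np.array([-np.cos(CY),np.sin(CY),0]); Z=np.array([0,0,1.])
N=-0.5*XC+0.8660254*Z
M=np.array([0.508,-0.0038,0.1425])
HUB=M-0.077*N  # sleeve mid
def frame(z,ydir):
    z=z/np.linalg.norm(z); y=ydir-(ydir@z)*z; y/=np.linalg.norm(y); return np.stack([np.cross(y,z),y,z],1)
def lever_pose(a,r,s=1,tilt=None):
    """tool along the lever bar, TCP at radius r"""
    L=np.sin(a)*XC+np.cos(a)*Z; t=a if tilt is None else tilt
    Lt=np.sin(t)*XC+np.cos(t)*Z
    return HUB-0.105*YC+r*L, quat(frame(-Lt,s*np.cross(YC,L)))
E
python3 - <<'E'
from h import *
print('tips',ctrl.tips_ahead,'sleeve',HUB,'levhub',HUB-0.105*YC,'ball',np.array([0.6263,0.089,0.1614])-(HUB-0.105*YC))
b=np.array([0.6263,0.089,0.1614])-(HUB-0.105*YC); print('a',np.arctan2(b@XC,b[2]),np.hypot(b@XC,b[2]),b@YC)
for k in range(4):
    y=YAW+k*np.pi/2; q=quat(frame(-Z,np.array([np.cos(y),np.sin(y),0])))
    print('grasp',k,ctrl.ik(PIN+[0,0,0.142],q),ctrl.ik(PIN+[0,0,0.25],q))
for k in range(8):
    ph=k*np.pi/4; e1=np.cross(YC,N); q=quat(frame(-N,np.cos(ph)*YC+np.sin(ph)*e1))
    print('ins',k,ctrl.ik(M+N*(0.142+0.02),q),ctrl.ik(M+N*0.091,q),ctrl.ik(M+N*0.1,q) is not None)
for s in (1,-1):
    for a in (0.8,0.4,0,-0.3,-0.55): print('lev',s,a,ctrl.ik(*lever_pose(a,0.105,s)))
E
```

```text
tips 0.022 sleeve [0.5131 0.0344 0.0758] levhub [0.6171 0.0206 0.0758] ball [0.0092 0.0684 0.0856]
a 0.6788023325669883 0.1099591157548021 -8.129094118577592e-05
grasp 0 [-0.3982  0.271  -0.3382  0.9616  0.      0.8155] [-0.3982  0.2112 -0.1279  1.2317  0.      0.8155]
grasp 1 [-0.3982  0.271  -0.3382  0.9616  0.     -0.7553] [-0.3982  0.2112 -0.1279  1.2317  0.     -0.7553]
grasp 2 [-0.3982  0.271  -0.3382  0.9616  0.     -2.326 ] [-0.3982  0.2112 -0.1279  1.2317  0.     -2.326 ]
grasp 3 [-0.3982  0.271  -0.3382  0.9616  0.      2.3863] [-0.3982  0.2112 -0.1279  1.2317  0.      2.3863]
ins 0 [-0.4521  0.3128 -0.0958  1.342   0.4945 -1.9366] [-0.3874  0.3241 -0.2439  1.1477  0.5049 -1.8638] True
ins 1 [-0.4521  0.3128 -0.0958  1.342   0.4945 -1.1512] [-0.3874  0.3241 -0.2439  1.1477  0.5049 -1.0784] True
ins 2 [-0.4521  0.3128 -0.0958  1.342   0.4945 -0.3658] [-0.3874  0.3241 -0.2439  1.1477  0.5049 -0.293 ] True
ins 3 [-0.4521  0.3128 -0.0958  1.342   0.4945  0.4196] [-0.3874  0.3241 -0.2439  1.1477  0.5049  0.4924] True
ins 4 [-0.4521  0.3128 -0.0958  1.342   0.4945  1.205 ] [-0.38
[... 288 characters left out ...]
.3128 -0.0958  1.342   0.4945 -2.722 ] [-0.3874  0.3241 -0.2439  1.1477  0.5049 -2.6492] True
lev 1 0.8 [ 0.4388  0.8276  0.3068  1.5574 -0.6482  0.7443]
lev 1 0.4 [ 0.2697  0.5815  0.0986  1.2516 -0.3666  0.4319]
lev 1 0 [ 0.0333  0.4534 -0.0361  1.0813  0.      0.1651]
lev 1 -0.3 [-0.1609  0.453  -0.0862  1.0406  0.2999 -0.0305]
lev 1 -0.55 [-0.3094  0.5178 -0.0914  1.0695  0.5404 -0.2076]
lev -1 0.8 [ 0.4388  0.8276  0.3068  1.5574 -0.6482 -2.3973]
lev -1 0.4 [ 0.2697  0.5815  0.0986  1.2516 -0.3666 -2.7097]
lev -1 0 [ 0.0333  0.4534 -0.0361  1.0813  0.     -2.9765]
lev -1 -0.3 [-0.1609  0.453  -0.0862  1.0406  0.2999  3.1111]
lev -1 -0.55 [-0.3094  0.5178 -0.0914  1.0695  0.5404  2.934 ]
```

Run:
```python
from h import *
q=quat(frame(-Z,np.array([np.cos(YAW),np.sin(YAW),0])))
ctrl.gripper_to(0.05)
ctrl.move_pose(PIN+[0,0,0.22],q)
hit=ctrl.servo_line(PIN+[0,0,0.143],q,v=0.08,stop_force=8); print('hit',hit,ctrl.current_tool_pos())
ctrl.gripper_to(0.0); print('gap',ctrl.current_finger_gap(),ctrl.current_force())
hit=ctrl.servo_line(PIN+[0,0,0.143+0.05],q,v=0.08); print('lift',ctrl.current_force(),ctrl.current_finger_gap())
ctrl.servo_line(PIN+[0,0,0.31],q,v=0.2); print(ctrl.current_force())
qi=quat(frame(-N,-YC)); print(qi)
ctrl.move_pose(M+N*0.18-0.05*XC+0.03*Z,qi)
im,d=imaging.grab_frame('side'); save(im,'s2.png'); np.savez('pics/s2.npz',im=im,d=d)
r=mark_of('side','pin'); print(r[:1]); r=mark_of('side','pin_flange'); print(r[:1])
im,d=imaging.grab_frame('scene'); save(im,'c2.png')
for t in('pin','pin_flange'): print(mark_of('scene',t)[:1])
P=ctrl.current_tool_pos(); Rm=rotm(ctrl.current_tcp_rot()); print('exp tip',P+Rm[:,2]*0.143,'fl',P+Rm[:,2]*0.034,ctrl.current_finger_gap(),ctrl.current_time_s())
```

```text
hit False [ 0.4641 -0.1952  0.1758]
gap 0.021389693086630402 [-0.3689 -0.1174  2.5927]
lift [ 0.2237 -0.1317 -3.6463] 0.021186805898356767
[ 0.3777 -0.6297 -2.8847]
[np.float64(-0.1705663325107461), np.float64(0.7264993089051633), np.float64(0.6365622165817609), np.float64(0.1946649038596047)]
[{'at': [0.496, -0.0704, 0.2042], 'score': 0.95}]
[{'at': [0.4887, -0.1255, 0.2942], 'score': 0.64}]
[{'at': [0.497, -0.0696, 0.2035], 'score': 0.88}]
[{'at': [0.4923, -0.1269, 0.2962], 'score': 0.95}]
exp tip [ 0.499  -0.0712  0.2053] fl [ 0.4918 -0.1251  0.2998] 0.021136192145382066 7.0917
```

```bash
python3 -c "
import cv2,numpy as np
a=cv2.imread('pics/s2.png');b=cv2.imread('pics/c2.png')
cv2.imwrite('pics/v2.png',np.hstack([cv2.resize(a[80:320,120:360],(400,400)),cv2.resize(b[40:280,150:430],(400,400))]))"
```

```text
(no output)
```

View pics/v2.png

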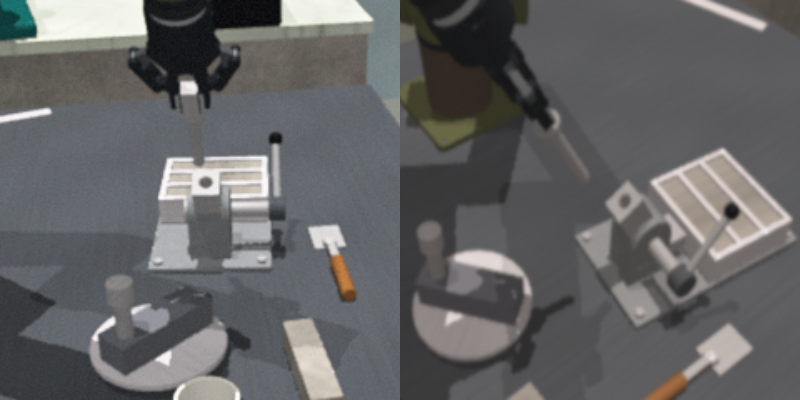

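The pin is held square and points at the guide; measured tip and expected tip agree within 3 mm. Now the insertion.

Run:
```python
from h import *
qi=quat(frame(-N,-YC)); L=0.143
ctrl.servo_line(M+N*(L+0.012),qi,v=0.12); F0=np.array(ctrl.current_force());print('F0',F0)
for tip in (0.0,-0.012,-0.03,-0.042,-0.056):
    hit=ctrl.servo_line(M+N*(L+tip),qi,v=0.05 if tip>-0.05 else 0.02,stop_force=10)
    P=np.array(ctrl.current_tool_pos())-M; F=np.array(ctrl.current_force())-F0
    print(tip,hit,'depth',P@N-L,'lat',P@XC,'F along n',F@N,'y',F@YC,'x',F@np.cross(YC,N),ctrl.current_finger_gap())
    if hit: break
im,d=imaging.grab_frame('side'); save(im,'s3.png')
im,d=imaging.grab_frame('scene'); save(im,'c3.png'); print(ctrl.current_time_s())
a=cv2.imread('pics/s3.png');b=cv2.imread('pics/c3.png')
cv2.imwrite('pics/v3.png',np.hstack([cv2.resize(a[80:320,120:360],(400,400)),cv2.resize(b[40:280,150:430],(400,400))]))
```

```text
F0 [-0.3156 -0.5638 -3.0903]
0.0 False depth -0.0002920178905794213 lat -0.07146670289747116 F along n 0.18850713926966364 y -1.2493700844440172 x 0.8141007129733542 0.02117586362378557
-0.012 False depth -0.012413823097230742 lat -0.06535459706713108 F along n -0.5133395023243001 y -0.6078134558513789 x 0.16639185911330057 0.021226417562941406
-0.03 False depth -0.03032506979637524 lat -0.0563528600883498 F along n 0.5990359336055013 y -0.2605326466386643 x 0.40577934986173536 0.021416168470977773
-0.042 False depth -0.04239167148471534 lat -0.050333230878396 F along n -0.7953678694093851 y 0.35904300691014723 x -0.17985251080486475 0.02131122735499783
-0.056 True depth -0.05009192929605959 lat -0.04672757598474943 F along n 7.34472032653695 y 0.2546613897064407 x 1.2528180979626153 0.021195242449040416
10.1917
```

View pics/v3.png

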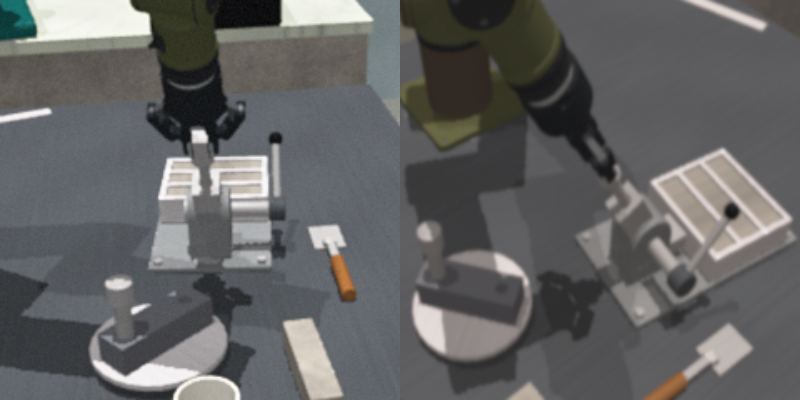

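The pin rests on the sleeve: depth 50 mm, so its flange is about 58 mm short of the mouth, as expected. I'll release it and go to the lever.

Run:
```python
from h import *
qi=quat(frame(-N,-YC)); L=0.143
p=np.array(ctrl.current_tool_pos())
ctrl.gripper_to(0.05)
ctrl.servo_line(p+0.09*N,qi,v=0.12)
A=0.68
im,d=imaging.grab_frame('side'); save(im,'s4.png'); print(mark_of('side','pin_flange')[:1])
for k in (0.15,0.28):
  pass
pw,_=lever_pose(0.68,0.2); qd=lever_pose(0.0,0.1)[1]
ctrl.move_pose([0.56,0.05,0.36],qd)
ctrl.gripper_to(0.042)
ctrl.move_pose(*lever_pose(A,0.19))
T=np.array(imaging.camera_model('wrist')['pose']);im,d=imaging.grab_frame('wrist'); save(im,'w4.png'); np.savez('pics/w4.npz',im=im,d=d,pose=T)
print(mark_of('wrist','lever_tip')[:2])
imaging.grab_frame('side');print(mark_of('side','lever_tip')[:2])
print('exp ball',lever_pose(A,0.112)[0],ctrl.current_time_s())
a=cv2.imread('pics/s4.png');b=cv2.imread('pics/w4.png')
cv2.imwrite('pics/v4.png',np.hstack([cv2.resize(a[80:320,120:360],(400,400)),cv2.resize(b,(400,300))[:, :] if 0 else cv2.resize(b,(400,400))]))
```

```text
[{'at': [0.5053, -0.0406, 0.1864], 'score': 0.52}]
[{'at': [0.6322, 0.0864, 0.1657], 'score': 0.78}]
[{'at': [0.627, 0.089, 0.1632], 'score': 0.85}]
exp ball [0.6264 0.0904 0.1629] 13.7
```

View pics/v4.png

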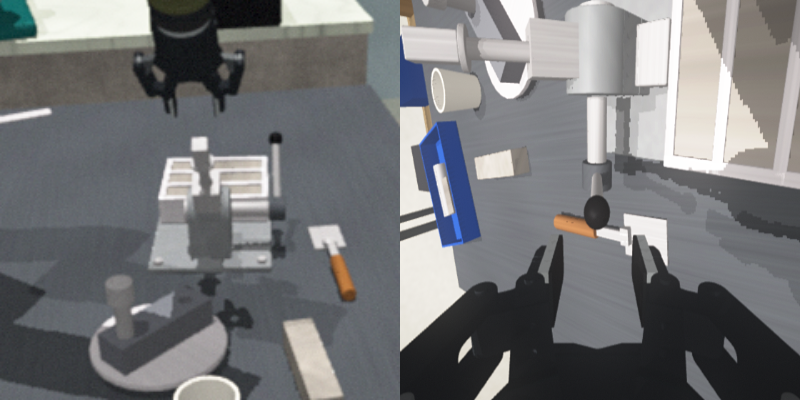

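The ball is centred between the jaws and the pin is still resting about 56 mm out. Now straddling the ball and sweeping slowly along the arc.

Run:
```python
from h import *
A=0.68; r=0.115
print(ctrl.servo_line(*lever_pose(A,r),v=0.1,stop_force=8), ctrl.current_force())
ctrl.gripper_to(0.027); print('gap',ctrl.current_finger_gap(),ctrl.current_force(),ctrl.current_time_s())
a=A; hit=False
while a>-0.6:
    a-=0.06
    hit=ctrl.servo_line(*lever_pose(a,r),v=0.018,stop_force=7)
    L=np.cross(YC,np.sin(a)*XC+np.cos(a)*Z)
    F=np.array(ctrl.current_force()); P=np.array(ctrl.current_tool_pos())-(HUB-0.105*YC)
    print(round(a,3),hit,'act',round(np.arctan2(P@XC,P[2]),3),'Ft',round(F@L,2),F,round(ctrl.current_time_s(),2))
    if hit: break
im,d=imaging.grab_frame('side'); save(im,'s5.png'); print(mark_of('side','pin_flange')[:1],mark_of('side','lever_tip')[:1])
im,d=imaging.grab_frame('scene'); save(im,'c5.png'); print(mark_of('scene','pin_flange')[:1],ctrl.current_time_s())
a=cv2.imread('pics/s5.png');b=cv2.imread('pics/c5.png')
cv2.imwrite('pics/v5.png',np.hstack([cv2.resize(a[80:320,120:360],(400,400)),cv2.resize(b[40:280,150:430],(400,400))]))
```

```text
False [0.6384 0.6916 0.1507]
gap 0.026708210014074852 [-0.0291  0.8459 -0.2181] 14.9
0.62 False act 0.613 Ft 0.76 [ 0.4692  0.7297 -0.2133] 15.43
0.56 False act 0.554 Ft 0.17 [ 0.767   0.0993 -0.0037] 15.97
0.5 False act 0.494 Ft -0.4 [0.1753 0.0177 0.9108] 16.5
0.44 False act 0.434 Ft 0.36 [-0.8376  0.4146 -0.2022] 17.03
0.38 False act 0.374 Ft -0.06 [-0.4107 -0.1069 -0.2289] 17.57
0.32 False act 0.314 Ft -0.91 [-0.2714 -0.8739  0.1844] 18.1
0.26 False act 0.254 Ft 0.12 [0.0033 0.3773 0.9561] 18.63
0.2 False act 0.194 Ft -0.21 [-0.0416 -0.2588 -0.2525] 19.17
0.14 False act 0.134 Ft -0.29 [ 0.3226 -0.3453 -0.0446] 19.7
0.08 False act 0.074 Ft 0.15 [ 0.0123  0.1269 -0.3355] 20.23
0.02 False act 0.014 Ft 0.6 [0.1986 0.5946 0.5524] 20.77
-0.04 False act -0.046 Ft -0.15 [ 0.3403 -0.2068  0.134 ] 21.3
-0.1 False act -0.106 Ft 0.14 [-0.8707  0.2371  0.2082] 21.83
-0.16 False act -0.166 Ft -1.29 [ 0.4642 -1.3764 -0.0021] 22.37
-0.22 False act -0.226 Ft -0.11 [-1.4969 -0.0114  0.4471] 22.9
-0.28 False act -0.286 Ft 0.06 [-0.6372  0.0095  0.4732] 23.43
-0.34 False act -0.345 Ft -1.28 [-0.143  -1.0817 -0.7621] 23.97
-0.4 False act -0.405 Ft -0.35 [-0.0599 -0.1566 -0.5054] 24.5
-0.46 False act -0.466 Ft 0.15 [ 0.0153  0.4447 -0.5615] 25.03
-0.52 False act -0.526 Ft -0.67 [-0.2355 -0.4795 -0.4552] 25.57
-0.58 False act -0.578 Ft 3.77 [0.0751 1.7919 4.1581] 26.1
-0.64 True act -0.59 Ft 5.02 [0.7404 2.7531 4.6057] 26.43
[{'at': [0.5106, -0.0064, 0.1397], 'score': 0.68}] []
[] 26.675
```

View pics/v5.png

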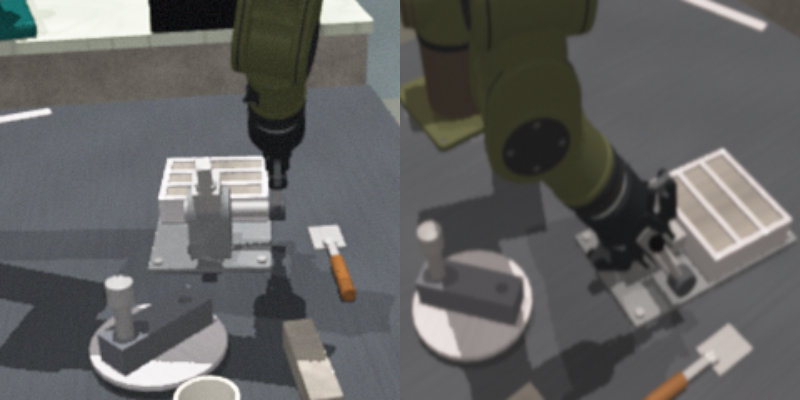

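The force rise at -0.58 rad and the flange now near the mouth suggest that the pin dropped in. I'll unload the lever, back off along it, and look closely.

Run:
```python
from h import *
r=0.115
P=np.array(ctrl.current_tool_pos())-(HUB-0.105*YC); a=np.arctan2(P@XC,P[2]); print(a)
ctrl.servo_line(*lever_pose(a+0.03,r),v=0.02); print('unloaded',ctrl.current_force())
ctrl.gripper_to(0.045)
ctrl.servo_line(*lever_pose(a+0.03,0.20),v=0.12,stop_force=10)
im,d=imaging.grab_frame('side'); save(im,'s6.png'); 
for t in('pin_flange','pin','lever_tip'):print(mark_of('side',t)[:1])
# viewpoint for wrist cam: tool axis along -N style, above pin
c=ctrl.current_tool_pos(); q=ctrl.current_tcp_rot()
T=np.array(imaging.camera_model('wrist')['pose']); print('cam',T[:3,3],T[:3,2],c)
im,d=imaging.grab_frame('wrist'); save(im,'w6.png'); np.savez('pics/w6.npz',im=im,d=d,pose=T)
im,d=imaging.grab_frame('scene'); save(im,'c6.png')
for t in('pin_flange','pin','lever_tip'):print(mark_of('scene',t)[:1])
print(ctrl.current_time_s())
a=cv2.imread('pics/s6.png');b=cv2.imread('pics/w6.png');c=cv2.imread('pics/c6.png')
cv2.imwrite('pics/v6.png',np.vstack([np.hstack([cv2.resize(a[140:290,180:330],(300,300)),cv2.resize(c[120:250,260:430],(390,300))]),cv2.resize(b,(690,300)) if 0 else np.hstack([cv2.resize(b,(400,300)),np.zeros((300,290,3),np.uint8)])]))
```

```text
-0.5859849137467844
unloaded [-0.1704  0.0538  0.2396]
[{'at': [0.5064, -0.0103, 0.1406], 'score': 0.54}]
[]
[{'at': [0.6069, -0.0368, 0.1709], 'score': 0.75}]
cam [ 0.527  -0.1377  0.3485] [ 0.3304  0.4693 -0.8189] [ 0.6029 -0.0835  0.2449]
[{'at': [0.5092, -0.0086, 0.1378], 'score': 0.59}]
[]
[{'at': [0.6081, -0.0345, 0.1698], 'score': 0.57}]
28.6333
```

View pics/v6.png

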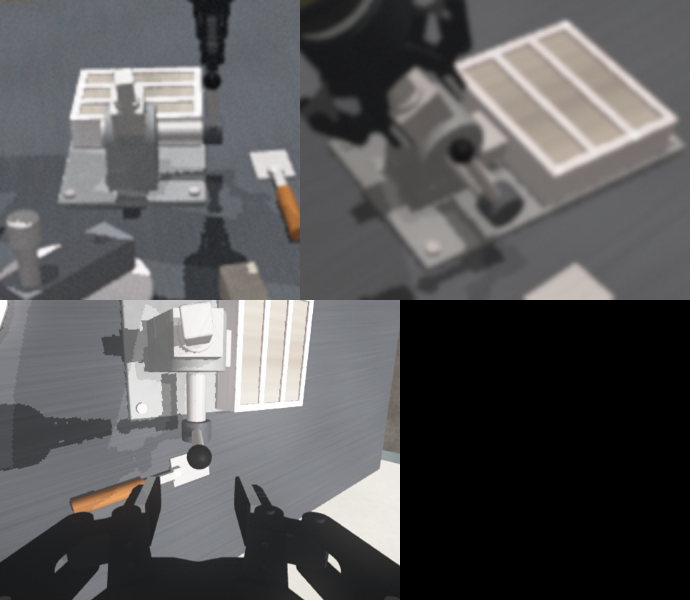

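Run:
```python
from h import *
K=np.array(imaging.camera_model('wrist')['intrinsics'])
D=np.load('pics/w6.npz'); d=D['d']; T=D['pose']
v,u=np.mgrid[0:420,0:560]; P=np.stack([(u-K[0,2])/K[0,0]*d,(v-K[1,2])/K[1,1]*d,d],-1)@T[:3,:3].T+T[:3,3]
Q=P-M; h=Q@N; X=Q@np.cross(YC,N); Y=Q@YC
near=(d>0)&(abs(X)<0.03)&(abs(Y)<0.03)&(h>-0.02)&(h<0.12)
print(np.histogram(h[near],bins=np.arange(-0.02,0.121,0.002)))
vv,uu=np.nonzero(near); print(uu.min(),uu.max(),vv.min(),vv.max())
for lo,hi in((-0.004,0.003),(0.003,0.012),(0.045,0.065)):
    m=near&(h>lo)&(h<hi); print(lo,hi,m.sum(),np.median(h[m]),X[m].min(),X[m].max(),Y[m].min(),Y[m].max())
m=near&(h>0.045); p=P[m]; c=p.mean(0); n=np.linalg.svd(p-c)[2][2]; print('top normal',n*np.sign(n[2]),N,'ctr',X[m].mean(),Y[m].mean())
save(cv2.resize(D['im'][0:160,150:350],None,fx=4,fy=4,interpolation=cv2.INTER_CUBIC),'w6crop.png')
```

```text
(array([   0,    0,    9,   52,    3,    0,    0,   20,   43,  188, 1576,
        125,   48,  484,   80,   12,   14,   15,   12,   12,   13,   17,
         14,   17,   16,   19,   16,   18,   17,   20,   21,   16,   22,
         20,   23,  193, 1693,  231,    0,    0,    0,    0,    0,    0,
          0,    0,    0,    0,    0,    0,    0,    0,    0,    0,    0,
          0,    0,    0,    0,    0,    0,    0,    0,    0,    0,    0,
          0,    0,    0,    0]), array([-0.02 , -0.018, -0.016, -0.014, -0.012, -0.01 , -0.008, -0.006,
       -0.004, -0.002, -0.   ,  0.002,  0.004,  0.006,  0.008,  0.01 ,
        0.012,  0.014,  0.016,  0.018,  0.02 ,  0.022,  0.024,  0.026,
        0.028,  0.03 ,  0.032,  0.034,  0.036,  0.038,  0.04 ,  0.042,
        0.044,  0.046,  0.048,  0.05 ,  0.052,  0.054,  0.056,  0.058,
        0.06 ,  0.062,  0.064,  0.066,  0.068,  0.07 ,  0.072,  0.074,
        0.076,  0.078,  0.08 ,  0.082,  0.084,  0.086,  0.088,  0.09 ,
        0.092,  0.094,  0.096,  0.098,  0.1  ,  0.102,  0.104,  0.106,
        0.108,  0.11 ,  0.112,  0.114,  0.116,  0.118,  0.12 ]))
242 312 2 80
-0.004 0.003 1922 0.0009036336837407215 -0.023502228790002144 0.020764518075498485 -0.019369853016754306 0.020847516370914195
0.003 0.012 634 0.0071525095106256585 -0.022994248530221754 0.019307166527761155 -0.016661869590087353 0.013901655614141877
0.045 0.065 2170 0.05309006447047952 -0.016228827230441153 0.007800327210337361 -0.011505368800783317 0.012789390732634746
top normal [-0.0234 -0.5192  0.8543] [-0.0657 -0.4957  0.866 ] ctr -0.0043067598029950605 0.00023711901766390576
```

View pics/w6crop.png

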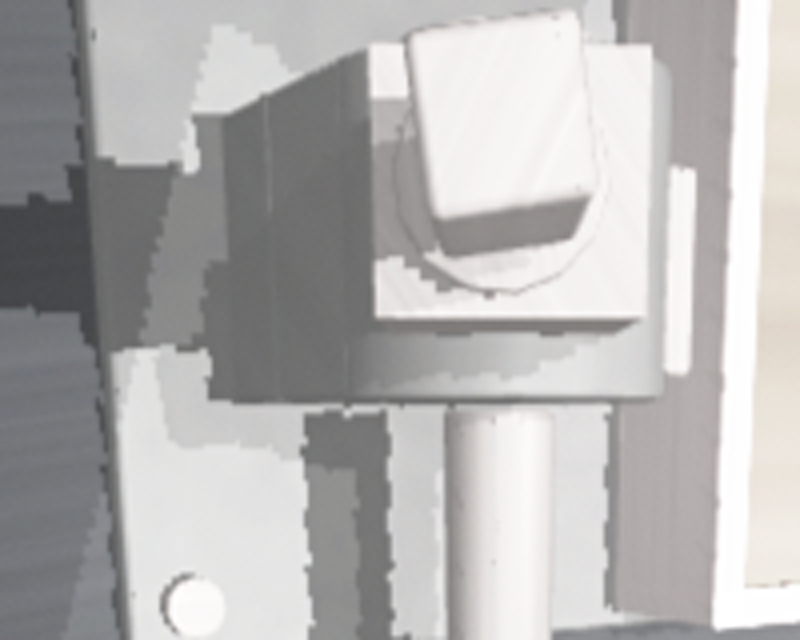

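Run:
```python
from h import *
K=np.array(imaging.camera_model('wrist')['intrinsics'])
D=np.load('pics/w6.npz'); d=D['d']; T=D['pose']
v,u=np.mgrid[0:420,0:560]; P=np.stack([(u-K[0,2])/K[0,0]*d,(v-K[1,2])/K[1,1]*d,d],-1)@T[:3,:3].T+T[:3,3]
Q=P-M; h=Q@N; X=Q@np.cross(YC,N); Y=Q@YC
near=(d>0)&(abs(X)<0.03)&(abs(Y)<0.03)&(h>-0.02)&(h<0.12)
for lo,hi in((-0.002,0.0035),(0.005,0.009),(0.05,0.056)):
    m=near&(h>lo)&(h<hi); A=np.c_[X[m],Y[m],np.ones(m.sum())]; w=np.ones(m.sum(),bool)
    for _ in range(6):
        s=np.linalg.lstsq(A[w],h[m][w],rcond=None)[0]; w=abs(h[m]-A@s)<0.0006
    print(lo,w.sum(),s*[1,1,1000], 'rms mm',1000*np.std((h[m]-A@s)[w]))
```

```text
-0.002 1133 [-0.0007  0.0001  0.9459] rms mm 0.32833352367232205
0.005 352 [0.0061 0.0079 7.2566] rms mm 0.3206585192224323
0.05 1220 [ 0.0275  0.0023 53.2319] rms mm 0.32692592963953004
```

The depth data put the flange within about 0.3 mm of the face. The head top slopes 0.0275 rad, though, so the pin may be leaning in its clearance. I'll seat it with a gentle push along the bore axis using the closed fingers, then re-measure.

```bash
cat > chk.py <<'E'
from h import *
def chk(name):
    K=np.array(imaging.camera_model('wrist')['intrinsics'])
    T=np.array(imaging.camera_model('wrist')['pose']); im,d=imaging.grab_frame('wrist'); save(im,name+'.png')
    v,u=np.mgrid[0:420,0:560]; P=np.stack([(u-K[0,2])/K[0,0]*d,(v-K[1,2])/K[1,1]*d,d],-1)@T[:3,:3].T+T[:3,3]
    Q=P-M; h=Q@N; X=Q@np.cross(YC,N); Y=Q@YC
    near=(d>0)&(abs(X)<0.03)&(abs(Y)<0.03)&(h>-0.02)&(h<0.12)
    for lo,hi in((-0.002,0.0035),(0.005,0.009),(0.05,0.056)):
        m=near&(h>lo)&(h<hi); A=np.c_[X[m],Y[m],np.ones(m.sum())]; w=np.ones(m.sum(),bool)
        if m.sum()<30: print('few');continue
        for _ in range(6):
            s=np.linalg.lstsq(A[w],h[m][w],rcond=None)[0]; w=abs(h[m]-A@s)<0.0006
        print(lo,w.sum(),s*[1,1,1000],X[m].mean(),Y[m].mean())
E
python3 - <<'E'
from chk import *
e=np.cross(YC,N); q=quat(frame(-N,e))
p=np.array(ctrl.current_tool_pos()); view=(p.copy(),ctrl.current_tcp_rot())
ctrl.servo_line(p+[0,0,0.04],v=0.12)
ctrl.gripper_to(0.0)
tgt=M-0.002*e
ctrl.move_pose(tgt+N*0.14,q)
F0=np.array(ctrl.current_force())
hit=ctrl.servo_line(tgt+N*0.066,q,v=0.03,stop_force=15)
P=np.array(ctrl.current_tool_pos())-M; F=np.array(ctrl.current_force())-F0; print(hit,'h',P@N-0.022,'F',F@N,F@e,F@YC)
ctrl.wait(0.3)
ctrl.servo_line(tgt+N*0.14,q,v=0.1)
ctrl.gripper_to(0.045)
ctrl.move_pose(view[0]+[0,0,0.03],view[1]); ctrl.wait(0.2)
chk('w7')
imaging.grab_frame('side');print(mark_of('side','lever_tip')[:1],mark_of('side','pin_flange')[:1],ctrl.current_time_s())
im=cv2.imread('pics/w7.png'); cv2.imwrite('pics/w7c.png',cv2.resize(im[0:200,120:380],None,fx=3,fy=3,interpolation=cv2.INTER_CUBIC))
E
```

```text
True h 0.05248477710513703 F 4.127239157498147 0.37149780849240344 0.5351159393850743
-0.002 868 [-0.0021  0.0065  0.9867] 0.0026076174120332686 -0.0029885250778815273
0.005 274 [ 0.0321 -0.0005  7.1759] 0.0014652622114984342 -0.005400943180852335
0.05 916 [ 0.0151  0.0124 53.1054] -0.004082500068583701 0.00019012683117213325
[{'at': [0.6087, -0.0355, 0.1719], 'score': 0.77}] [] 34.5833
```

View pics/w7c.png

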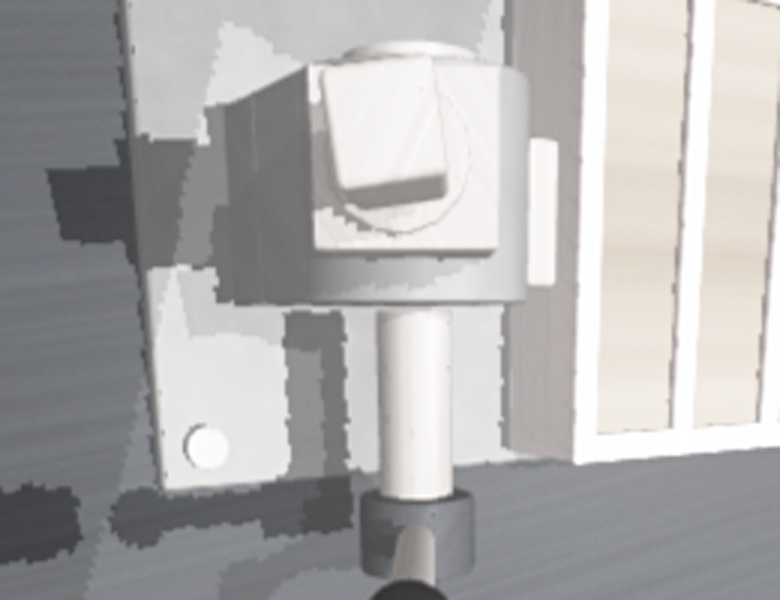

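The head still leans about 0.02 to 0.03 rad towards -x. That fits the lever having been pushed slightly past centre: the rotated sleeve tilts the pin within its clearance. I'll find both ends of the lever's remaining slack, leave it in the middle, then press the pin once more.

Run:
```python
from chk import *
a0=-0.54;r=0.115
view=(np.array(ctrl.current_tool_pos()),ctrl.current_tcp_rot())
ctrl.move_pose(*lever_pose(a0,0.2))
print(ctrl.servo_line(*lever_pose(a0,r),v=0.1,stop_force=8))
ctrl.gripper_to(0.027)
def ang():
    P=np.array(ctrl.current_tool_pos())-(HUB-0.105*YC); return np.arctan2(P@XC,P[2])
def sweep(a,da,lim,stop=5):
    while abs(a-a0)<lim:
        a+=da; hit=ctrl.servo_line(*lever_pose(a,r),v=0.015,stop_force=stop)
        L=np.cross(YC,np.sin(a)*XC+np.cos(a)*Z); ft=np.array(ctrl.current_force())@L
        print(round(ang(),3),round(ft,2),hit)
        if hit or abs(ft)>4: break
    return ang()
hi=sweep(a0,0.02,0.2)
lo_est=-0.54  # lever itself when last held at the other end
mid=(hi-0.022+lo_est)/2
print('hi',hi,'lever hi',hi-0.022,'mid',mid)
# pull back: jaw pushing in - direction leads by 0.022
ctrl.servo_line(*lever_pose(mid-0.022,r),v=0.02,stop_force=6)
print(ang(),ctrl.current_force())
ctrl.servo_line(*lever_pose(mid,r),v=0.02)
ctrl.gripper_to(0.045)
ctrl.servo_line(*lever_pose(mid,0.2),v=0.12)
ctrl.move_pose(*view); ctrl.wait(0.2)
chk('w8')
imaging.grab_frame('side');print(mark_of('side','lever_tip')[:1],mark_of('side','pin_flange')[:1],ctrl.current_time_s())
im=cv2.imread('pics/w8.png'); cv2.imwrite('pics/w8c.png',cv2.resize(im[0:200,120:380],None,fx=3,fy=3,interpolation=cv2.INTER_CUBIC))
```

```text
False
-0.516 -0.41 False
-0.497 -0.14 False
-0.477 -0.02 False
-0.457 0.25 False
-0.437 -0.46 False
-0.416 -0.11 False
-0.397 0.15 False
-0.377 0.13 False
-0.357 0.77 False
-0.338 -0.31 False
hi -0.33810142476760446 lever hi -0.3601014247676045 mid -0.45005071238380223
-0.4737548895335091 [-0.618   0.3696  0.8844]
-0.002 930 [-0.0011  0.0008  0.9378] 0.0020278952255332414 -0.002834067014478252
0.005 283 [ 0.013  -0.0047  6.764 ] -0.0002916804628359593 -0.005962655352229032
0.05 901 [ 0.0095 -0.0016 52.8572] -0.00304781801010324 0.00047628613336778884
[{'at': [0.6101, -0.0311, 0.1775], 'score': 0.92}] [{'at': [0.5061, -0.0066, 0.1396], 'score': 0.67}] 42.1583
```

View pics/w8c.png

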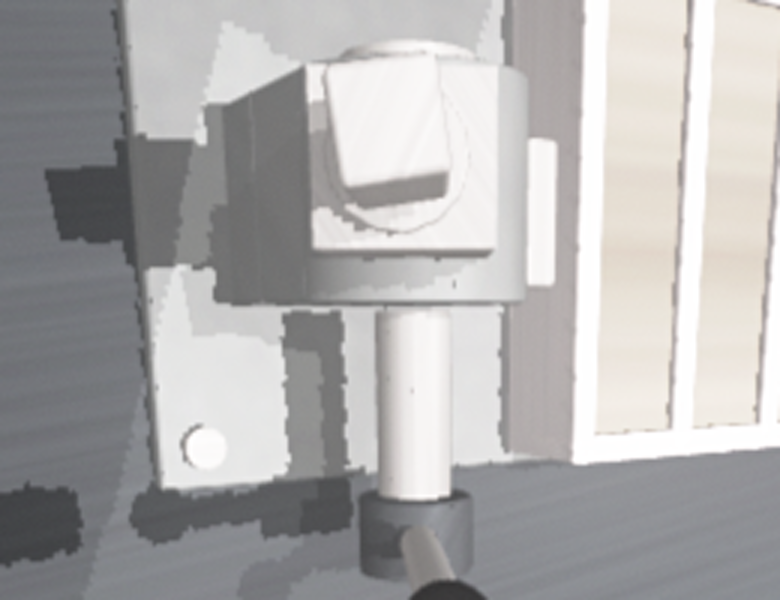

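The pin now sits square: flange top 5.8 mm and head top 51.9 mm above the guide face (nominal 6 and 52), with tilt about 0.01 rad, which is noise level. I'll withdraw and check the bystanders.

Run:
```python
from h import *
p=np.array(ctrl.current_tool_pos()); ctrl.servo_line(p+[0,-0.02,0.06],v=0.15)
ctrl.set_joints([0.6, 0.0, -0.138, 1.43, 0, 1.571]); print(ctrl.current_tool_pos(),ctrl.current_force())
im,d=imaging.grab_frame('scene'); save(im,'c9.png')
for t in('dowel','prism','spatula','beaker','pin_flange','lever_tip'): print(t,[np.round(x['at'],4) for x in mark_of('scene',t)[:1]])
im,d=imaging.grab_frame('side'); save(im,'s9.png')
for t in('dowel','prism','spatula','beaker','pin_flange','lever_tip'): print(t,[np.round(x['at'],4) for x in mark_of('side',t)[:1]])
print(ctrl.current_time_s())
a=cv2.imread('pics/s9.png');b=cv2.imread('pics/c9.png')
cv2.imwrite('pics/v9.png',np.hstack([cv2.resize(a[140:380,150:350],(400,480)),cv2.resize(b[80:320,100:420],(400,300)) if 0 else cv2.resize(b[80:320,200:400],(400,480))]))
```

```text
[0.3235 0.2211 0.3727] [0.16   0.6167 0.4943]
dowel [array([ 0.3872, -0.2571,  0.0321])]
prism [array([ 0.6111, -0.3085, -0.0012])]
spatula [array([ 0.7032, -0.0288,  0.0004])]
beaker [array([ 0.4775, -0.4166, -0.002 ])]
pin_flange [array([ 0.5101, -0.0064,  0.1384])]
lever_tip [array([ 0.61  , -0.025 ,  0.1785])]
dowel [array([ 0.3817, -0.2557,  0.0297])]
prism [array([ 0.6097, -0.3093, -0.0007])]
spatula [array([ 0.6983, -0.0324, -0.0024])]
beaker [array([ 0.4761, -0.4165, -0.0021])]
pin_flange [array([ 0.5071, -0.0067,  0.1403])]
lever_tip [array([ 0.6105, -0.0309,  0.1782])]
45.0917
```

View pics/v9.png

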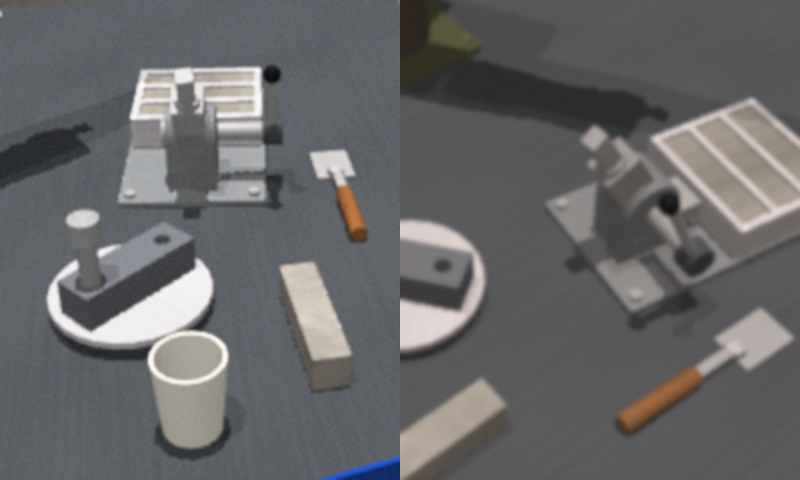

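The pin is home, with its head at about (185,85) in the left view. The dowel stands in the turntable at (85,250), and the prism, spatula and beaker have not moved. Handing in.

```bash
python3 -c "
from workcell import ctrl
print(ctrl.sign_off(), ctrl.current_time_s())"
```

```text
the job is handed in; nothing more can be done
the job is handed in; nothing more can be done
```

The clamp is locked: the pin is through the sleeve's cross-hole with its flange flush on the guide. I let go of it and handed the job in at about 45 s.

- **What I did:** I lifted the pin off the turntable by its square head and put it down the guide until it rested on the sleeve. I released it, then swung the lever slowly from 0.68 rad; the pin dropped in near the far end, around -0.5 rad.
- **What I corrected:** After the drop the pin leaned about 0.03 rad, because I had pushed the lever slightly past centre. A light push on the head did not clearly straighten it, so I eased the lever back to about -0.45 rad, after which the pin stood straight.
- **Last checks:** The flange top measured 5.8 mm and the head top 51.9 mm above the guide face (nominal 6 and 52), with tilt about 0.01 rad, which is within measurement noise. The dowel still stands in the turntable. The prism, spatula and beaker are where they started, within the networks' accuracy. The robot was clear of everything.
- **Disagreed or not checked:**
  - The scene camera network put the lever ball about 6 mm from the side camera's reading.
  - I moved the lever back about 0.18 rad without meeting a stop, so I did not confirm blocking in that direction.

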